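# Turn a washed housing shell over into its draining stand

## Task

Turn the washed grey housing shell that stands open side up on the mat upside down, and set it open side down in the pocket of the empty draining stand, fully home and level, then let go of it. Leave the shell that is already draining and everything else on the bench where it is.

Things in the scene. Friction and masses are not known exactly. Their poses are not given: they have to be found in the camera images.
- shell: The part to turn over: a rigid grey plastic housing shell, a box open on one side. 42 mm along its x, 54 along y, 50 along z, walls and floor 4 mm, 60 to 130 g. Origin: outside centre of the closed face; +z points to the open side (mouth plane at z = 50 mm). It starts on the bench (z = 0), mouth up. Its faces are flat and square: it stands steadily on any side.
- stand_free: The empty draining stand: aluminium plate 86 (x) by 100 (y) by 14 mm high, fixed to the bench. Blind pocket in its top, 44.5 mm along x by 56.5 along y, 8 deep, mouth chamfered 1.5 mm: takes the shell with x along x, either way round, about 1.2 mm of play each side. Origin: centre of the underside, z up. The two stands may be in either place.
- stand_free_pocket (a point): Centre of the floor of the empty stand's pocket, 6 mm above the bench; 8 mm below the top of the stand. Axes as the stand.
- mat_clear (a point): A point on the bench top (z = 0) on the thin yellow-green mat where the shell starts; apart from the shell the mat is clear of things for 130 mm around it, so a part can be set down or turned there. It does not move.
- stand_full: The other draining stand, identical and fixed, whose pocket already holds a shell, mouth down. Origin at the centre of its underside.
- shell_done: The shell already standing mouth down in the other stand, same size as the shell to handle; origin at the centre of its mouth plane (its lowest face), its top 50 mm above that and 56 mm above the bench. Leave it alone.
- pump: White foam-pump bottle with a black head, 68 mm diameter, 176 mm high, spout towards its -x, reaching 53 mm from its axis, origin at the centre of its underside; a bystander
- brush: Hand brush lying along its x, handle to -x, 200 mm long, 20 to 26 mm high, origin under its middle; a bystander
- driver: Screwdriver lying along its x, handle to -x, 200 mm long, 20 to 26 mm high, origin under its middle; a bystander
- cover: Flat grey plastic cover plate, 42 x 54 x 5 mm, origin at the centre of its underside; a bystander
- jar: Small closed glass jar with a white cap, 60 mm diameter, 65 mm high, origin at the centre of its underside; a bystander
- case0: Flat clear plastic case, 75 x 105 x 14 mm, origin at the centre of its underside; a bystander
- counterweight: Round steel weight with a small knob, 40 mm diameter, 42 mm high, origin at the centre of its underside; a bystander

How it is judged:
On the way:
1. the shell has been turned over past its side (angle between shell's own z axis and vertical above 1.9 rad), for 0.1 s.
At the end, for the whole second after the job is handed in: The shell stands open side down (within 4 degrees of level) in the pocket of the empty stand, its centre within 4 mm of the pocket's and its mouth within 2.5 mm of the pocket floor, released and at rest; the other shell still stands level in its stand within 15 mm of where it was (angle between shell's own z axis and vertical above 3.07 rad and horizontal distance between shell and stand_free_pocket below 0.004 m and z of shell in the frame of stand_free_pocket between 0.047 and 0.0525 m and linear speed of shell below 0.01 m/s and angular speed of shell below 0.1 rad/s and angle between shell_done's own z axis and vertical below 0.07 rad and distance of shell_done from where it was at the start of the episode below 0.015 m); the robot touches nothing.
It fails at once if the shell already draining is moved by more than 15 mm (distance of shell_done from where it was at the start of the episode above 0.015 m).
It fails at once if another thing on the bench (pump, brush, screwdriver, cover, jar, case, weight) is moved by more than 30 mm (distance of any of pump, brush, driver, cover, jar, case0, counterweight from where it was at the start of the episode above 0.03 m).
It also fails if it takes over 67 s, if anything falls off the work surface, if the arm or the gripper's body presses on something with over 40 N, if the wrist force passes 120 N, or if a joint passes its speed limit or range.

## Robot

A 7-joint arm with a two-finger parallel gripper is mounted at the origin on the work surface. World frame = base frame: x ahead of the robot, y to its left, z up, the work surface at z = 0. Lengths are in m, angles in rad, forces in N, time in s.
With the tool pointing down it reaches from about 0.425 to 0.925 m from the base axis. Payload 6.8 kg.
Tool frame: the origin (TCP) lies midway between the tips of the shut fingers; the grasp point (between the pads) lies 19 mm behind it; z points along the fingers, y is the line along which they close (so a half turn about z gives the same grasp; the last joint's range is limited). The gripper opens to 85 mm and grips with 20 to 120 N. Pads are 22 mm wide; open, the fingers measure 114 mm over their backs; the gripper's body (76 mm by 85 mm) begins 54 mm behind the grasp point. The pads swing forward as they close: fully open they stand 13 mm farther back than shut.
Start: joints at [-0.108, 0.477, 0.022, 1.555, -0.011, 1.109, -0.083], TCP at [0.675, 0, 0.231] pointing down, gripper open.
Joint ranges: [-2.96, 2.96], [-0.34, 2.1], [-1.41, 1.46], [0.24, 2.44], [-1.37, 4.51], [0.17, 1.92], [-2.96, 2.96]. Speed limits (rad/s): [2.39, 2.39, 3.14, 3.14, 3.14, 3.14, 3.14].

## Interface

Orientations are given as a unit quaternion [w, x, y, z].
In Python, from station import * gives the robot as it stands.
- The arm moves only by the shell command python3 -m creep 'ROWS' [FORCE]. ROWS is JSON, a list of rows, each a list of 7 numbers: the gripper command: -1 is shut, 1 is fully open, values between are in proportion, then the shift along the world's x, y, z in mm, then the turn, a rotation vector about the world's x, y, z in rad. A call has 1 to 5 rows; each row shifts and turns the commanded pose from where the row before left it; what a row does not reach is not made up. A row lasts 1/8 s, in which the tool goes at most 62.5 mm and 10.7 degrees, less where a joint would pass 70% of its speed; a pose out of reach is approached as far as the arm can. A call is refused whole if a number of a shift passes 62.5 or a number of a turn 0.188, either way. A call with a gripper value outside its range is refused whole. The fingers move at their own pace and stop on an object; FORCE is the grip in N (left out, the last holds). Time passes only in rows, so rows that do not move let the fingers close. It gives the time, the measured TCP pose, the force, the opening and the grip force at its end, in the units of the state.
- get_obs(): the state, without advancing time (a new reading comes with each control period).
- read_camera(name): name is "scene" or "side" or "wrist"; returns (picture, depth): 400x640x3 uint8, red, green, blue; 400x640 float32, m along the optical axis (not along the pixel's ray), 0 where there is no reading.
- camera_params(name): a dict with "intrinsics" (3x3 intrinsics, pixels), "cam_to_world" (4x4, takes a point from camera to world coordinates); the wrist camera has in their place "mount" (4x4, takes a point from camera to tool coordinates, whose origin is the TCP and whose axes are the flange's). Camera axes: x right, y up, looking along -z (the intrinsics and any distortion apply to the point x, -y, -z); pixel columns grow to the right and rows downward; lengths in m; the calibration is good to about 2 mm. A picture is of the moment at which its call begins: read the wrist's pose just before it. camera_params takes no time and is no camera call.
- hand_in(): hands the job in; it is judged then, once.
The state is a dict: "t": time; "q": joint angles; "joint_vel": joint speeds; "joint_torque": joint torques, N m; "eef_pos": TCP position; "tool_rot": TCP orientation; "contact_force": force on the tool from outside, world axes, zero at the start; "torque": the same for the moment, N m; "gripper_width": opening from 0.0 (shut) to 1.0 (fully open); "grasp_force": force on a finger pad.
Only numpy, scipy, OpenCV 4.12 (cv2) and the standard library are available. Lean on these libraries where they do the work, as an engineer would, in place of code of your own. Each camera call takes 0.05 s, during which the arm holds its last target. There are 200 camera calls.

## Working session

There is one attempt and no reset: what is moved stays moved. The work goes in short steps, Python scripts to look and compute and a shell command to move; the robot and the scene stay as the last step left them, time stands still between calls to the robot, and variables do not carry over. Pictures are saved under pics/ and viewed, at most 10 in all, crops included, and the job is handed in when it is done.

```bash
mkdir -p pics; ls; cat > h.py <<'E'
from station import *
import numpy as np, cv2
def cloud(name):
    o=get_obs(); im,d=read_camera(name); p=camera_params(name); K=np.array(p["intrinsics"])
    from scipy.spatial.transform import Rotation as R
    if "cam_to_world" in p: T=np.array(p["cam_to_world"])
    else:
        W=np.eye(4); q=o["tool_rot"]; W[:3,:3]=R.from_quat([q[1],q[2],q[3],q[0]]).as_matrix(); W[:3,3]=o["eef_pos"]; T=W@np.array(p["mount"])
    v,u=np.mgrid[:400,:640]
    P=np.stack([(u-K[0,2])/K[0,0]*d,-(v-K[1,2])/K[1,1]*d,-d],-1)
    return im,d,P@T[:3,:3].T+T[:3,3],p
E
python3 - <<'E'
from h import *
ims=[]
for n in ["scene","side","wrist"]:
    im,d,P,p=cloud(n); cv2.imwrite(f"pics/{n}0.png",im[:,:,::-1]); np.savez(f"{n}0.npz",im=im,d=d,P=P)
    print(n,{k:np.round(v,3).tolist() if not isinstance(v,str) else v for k,v in p.items()},(d>0).mean())
E
```

```text
pics
scene {'intrinsics': [[504.624, 0.0, 324.427], [0.0, 504.624, 212.991], [0.0, 0.0, 1.0]], 'cam_to_world': [[0.622, -0.644, 0.446, 1.198], [0.783, 0.517, -0.345, -0.432], [-0.008, 0.564, 0.826, 1.151], [0.0, 0.0, 0.0, 1.0]]} 0.9961328125
side {'intrinsics': [[515.874, 0.0, 317.668], [0.0, 515.874, 193.047], [0.0, 0.0, 1.0]], 'cam_to_world': [[-0.996, 0.067, -0.06, 0.508], [-0.087, -0.523, 0.848, 1.1], [0.025, 0.85, 0.526, 0.702], [0.0, 0.0, 0.0, 1.0]]} 0.99615234375
wrist {'intrinsics': [[295.017, 0.0, 320.028], [0.0, 295.017, 193.638], [0.0, 0.0, 1.0]], 'mount': [[0.001, 0.958, 0.287, 0.074], [1.0, -0.001, 0.0, -0.0], [0.0, 0.287, -0.958, -0.143], [0.0, 0.0, 0.0, 1.0]]} 0.9959765625
```

View pics/scene0.png

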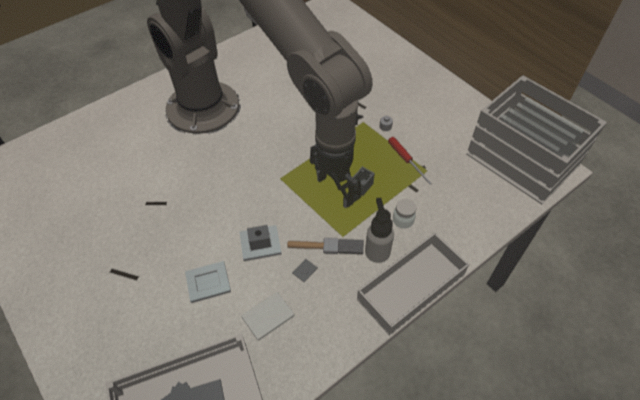

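View pics/side0.png

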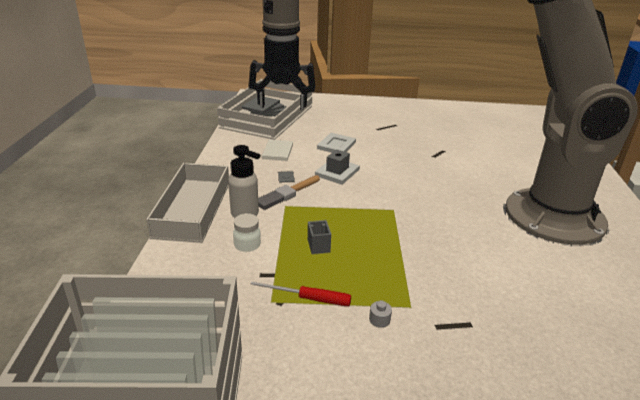

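The scene view shows the shell on the mat at about (362,180), partly hidden by the gripper. The full stand is at (260,242) and the empty one at (207,281). In the side view the shell is at (319,236), the empty stand at (337,143) and the full one at (338,170).

```bash
python3 - <<'E'
from h import *
def rect(pts,n,bounds=None):
    r=cv2.minAreaRect((pts[:,:2]*1000).astype(np.float32)); print(n,len(pts),np.round(r[0],1),np.round(r[1],1),round(r[2],1),'zmed',np.round(np.median(pts[:,2])*1000,1))
def seed(f,u,v,zl,zh,n,rad=.08):
    D=np.load(f); P=D['P']; c=P[v,u]; print(n,'seed',np.round(c*1000)); 
    m=((P[...,2]>zl)&(P[...,2]<zh)&(np.linalg.norm(P[...,:2]-c[:2],axis=-1)<rad)).astype(np.uint8)
    k,l,s,ce=cv2.connectedComponentsWithStats(m)
    i=1+np.argmax(s[1:,4]); rect(P[l==i],n)
seed('side0.npz',319,250,.042,.058,'shell rim side',.06)
seed('side0.npz',319,250,.012,.058,'shell all side',.06)
seed('wrist0.npz',320,200,.040,.06,'wrist',.2)
for f,a,b in (('scene0.npz',(207,281),(260,242)),('side0.npz',(337,143),(338,165))):
    seed(f,*a,.009,.020,'free '+f,.085); seed(f,*b,.009,.020,'full '+f,.07); seed(f,*b,.048,.065,'done '+f,.07)
for f in('scene0.npz','side0.npz'):
    D=np.load(f);P=D['P'];q=P[(abs(P[...,0]-.6)<.3)&(abs(P[...,1])<.4)&(abs(P[...,2])<.008)];print(f,'bench z',np.median(q[:,2]))
for n,(u,v) in dict(brush=(300,187),pumphead=(243,152),pump=(243,200),jar=(247,235),driver=(325,296),case=(275,150),cover=(286,176),cw=(380,315)).items(): print(n,np.round(P[v,u]*1000))
E
```

```text
shell rim side seed [564. 218.  10.]
shell rim side 204 [567.9 192.5] [42.5 57.7] 15.0 zmed 47.4
shell all side seed [564. 218.  10.]
shell all side 604 [567.9 192. ] [43.  60.4] 15.6 zmed 35.7
wrist seed [674. -46.   2.]
wrist 1349 [848.8  10.5] [ 49.1 118.1] 0.1 zmed 53.5
free scene0.npz seed [ 557. -314.    8.]
free scene0.npz 898 [ 557.6 -312.3] [100.5  90.8] 68.8 zmed 13.2
full scene0.npz seed [ 563. -152.   37.]
full scene0.npz 629 [ 548.1 -145.6] [99.8 86.1] 63.4 zmed 13.5
done scene0.npz seed [ 563. -152.   37.]
done scene0.npz 324 [ 545.5 -144.4] [53.7 47.4] 63.8 zmed 55.1
free side0.npz seed [ 555. -320.    5.]
free side0.npz 339 [ 556.  -311.9] [106.1  88.6] 69.4 zmed 12.4
full side0.npz seed [ 542. -113.   41.]
full side0.npz 360 [ 547.2 -139.3] [94.5 91.7] 63.9 zmed 12.8
done side0.npz seed [ 542. -113.   41.]
done side0.npz 197 [ 544.8 -143.7] [63.2 47.1] 64.5 zmed 54.3
scene0.npz bench z -0.0002232457443749336
side0.npz bench z -0.0008194198797861207
brush [635. -37.  11.]
pumphead [749.  95. 172.]
pump [751. 113.  56.]
jar [718. 227.  43.]
driver [540. 371.  21.]
case [ 732. -233.   12.]
cover [680. -94.   8.]
cw [437. 417.  28.]
```

View pics/wrist0.png

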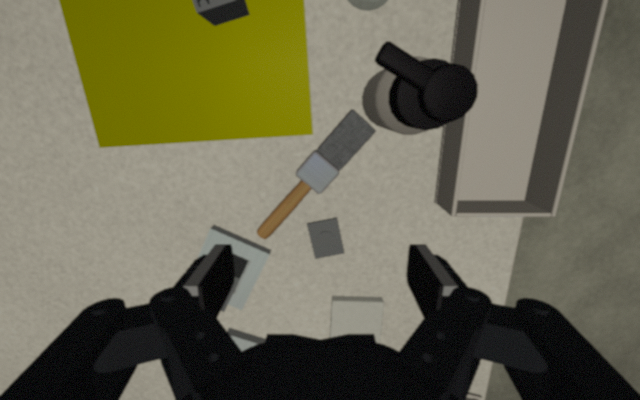

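The wrist view shows the mat at upper left with the shell just leaving the frame at (222,10). The fingers open left-right, along world x. The measurements agree with the given sizes:

| Thing | Position (mm) | x axis direction |
|---|---|---|
| Shell | (568, 192) | 15° |
| Empty stand | (557, -312) | about -21° |

My plan is two 90° turns about the finger axis on the mat, tilting the tool about ±45°, and then a vertical placement.

```bash
python3 -m creep '[[1,-20,38,8,0,0,0.087],[1,-22,38,8,0,0,0.087],[1,-22,38,8,0,0,0.087],[1,-22,39,8,0,0,0],[1,-21,39,8,0,0,0]]' 30
python3 -m creep '[[1,0,0,0,0.174,0.046,0],[1,0,0,0,0.174,0.046,0],[1,0,0,0,0.174,0.046,0],[1,0,0,0,0.174,0.046,0],[1,0,0,0,0,0,0]]'
python3 - <<'E'
from h import *
o=get_obs();print(np.round(o['q'],2),np.round(o['eef_pos'],3))
from scipy.spatial.transform import Rotation as R
q=o["tool_rot"];print(np.round(R.from_quat([q[1],q[2],q[3],q[0]]).as_matrix(),3))
im,d,P,p=cloud('wrist');cv2.imwrite('pics/w1.png',im[:,:,::-1])
m=(P[...,2]>.04)&(P[...,2]<.056)&(np.hypot(P[...,0]-.568,P[...,1]-.192)<.06)
pts=P[m];print(m.sum());print(cv2.minAreaRect((pts[:,:2]*1000).astype(np.float32)),np.median(pts[:,2]))
E
```

```text
t: 0.78
eef_pos: [0.567, 0.1931, 0.2713]
tool_rot: [-0.0, 0.609, 0.793, -0.0]
contact_force: [0.0, 0.0, 0.2]
gripper_width: 0.999
grasp_force: 0.0
t: 1.4
eef_pos: [0.5685, 0.1875, 0.2682]
tool_rot: [-0.279, 0.574, 0.74, 0.214]
contact_force: [0.7, 0.3, -0.3]
gripper_width: 0.996
grasp_force: 0.0
[ 0.11  0.45 -0.23  1.71 -0.66  1.2   0.46] [0.569 0.188 0.268]
[[-0.186  0.968 -0.168]
 [ 0.73   0.25   0.636]
 [ 0.658 -0.004 -0.753]]
717
((567.8298950195312, 191.86862182617188), (42.03135681152344, 54.19234848022461), 15.599756240844727) 0.05041636348743905
```

```bash
python3 -m creep '[[1,0,4,-50,0,0,0.015],[1,0,4,-50,0,0,0],[1,0,4,-50,0,0,0],[1,-1,3,-50,0,0,0],[1,0,0,0,0,0,0]]'
python3 -m creep '[[1,-1,0,-26,0,0,0],[1,-1,0,-26,0,0,0],[1,0,0,0,0,0,0]]'
python3 -m creep '[[-1,0,0,0,0,0,0],[-1,0,0,0,0,0,0],[-1,0,0,0,0,0,0],[-1,0,0,0,0,0,0],[-1,0,0,0,0,0,0]]' 40
```

```text
t: 2.08
eef_pos: [0.5641, 0.2094, 0.0695]
tool_rot: [-0.283, 0.563, 0.747, 0.211]
contact_force: [-0.2, 0.0, 1.0]
gripper_width: 1.0
grasp_force: 0.0
t: 2.45
eef_pos: [0.5653, 0.2082, 0.0208]
tool_rot: [-0.28, 0.564, 0.747, 0.213]
contact_force: [-0.5, 0.4, -0.3]
gripper_width: 1.001
grasp_force: 0.0
t: 3.08
eef_pos: [0.5658, 0.2072, 0.0209]
tool_rot: [-0.28, 0.564, 0.747, 0.214]
contact_force: [-0.7, -1.3, 6.1]
gripper_width: 0.487
grasp_force: 41.0
```

```bash
python3 -m creep '[[-1,0,0,30,0,0,0],[-1,0,0,40,0,0,0],[-1,0,0,40,0,0,0],[-1,0,0,30,-0.168,-0.047,0],[-1,0,0,0,-0.168,-0.047,0]]'
python3 -m creep '[[-1,0,0,0,-0.168,-0.047,0],[-1,0,0,0,-0.168,-0.047,0],[-1,0,0,0,-0.168,-0.047,0],[-1,0,0,0,-0.168,-0.047,0],[-1,0,0,0,-0.168,-0.047,0]]'
python3 -m creep '[[-1,0,0,0,-0.168,-0.047,0],[-1,0,0,0,-0.168,-0.047,0],[-1,0,0,0,0,0,0],[-1,0,0,0,0,0,0]]'
cat >> h.py <<'E'
from scipy.spatial.transform import Rotation as Rn
def st():
    o=get_obs(); q=o["tool_rot"]; M=Rn.from_quat([q[1],q[2],q[3],q[0]]).as_matrix()
    print('q',np.round(o['q'],2),'p',np.round(o['eef_pos']*1000 if hasattr(o['eef_pos'],'shape') else np.array(o['eef_pos'])*1000,1),'ty',np.round(M[:,1],3),'tz',np.round(M[:,2],3)); return M
E
python3 - <<'E'
from h import *
st()
im,d,P,p=cloud('side');cv2.imwrite('pics/s2.png',cv2.resize(im[60:320,180:500,::-1],None,fx=2,fy=2))
im,d,P,p=cloud('scene')
E
```

```text
t: 3.7
eef_pos: [0.5675, 0.2062, 0.163]
tool_rot: [-0.143, 0.594, 0.784, 0.113]
contact_force: [-0.2, -0.2, -1.4]
gripper_width: 0.493
grasp_force: 40.6
t: 4.32
eef_pos: [0.5652, 0.2079, 0.1607]
tool_rot: [0.2, 0.584, 0.772, -0.15]
contact_force: [-1.2, -0.5, -1.6]
gripper_width: 0.486
grasp_force: 40.6
t: 4.82
eef_pos: [0.5655, 0.2059, 0.16]
tool_rot: [0.327, 0.551, 0.726, -0.249]
contact_force: [-0.2, -0.7, -1.3]
gripper_width: 0.488
grasp_force: 40.7
q [-1.03  0.69  0.31  1.72  0.57  1.26 -0.79] p [565.5 205.9 160. ] ty [ 0.963  0.269 -0.002] tz [ 0.201 -0.722 -0.662]
```

View pics/s2.png

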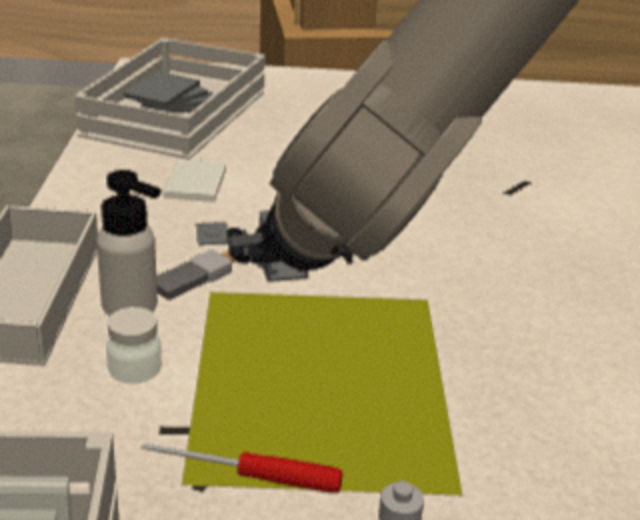

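The side view shows the arm covering the shell, with the mat clear and the bystanders untouched. The tool is now tilted 48° the other way, so the shell should be lying on its side. I'll lower it onto the mat.

```bash
python3 -m creep '[[-1,0,0,-40,0,0,0],[-1,0,0,-40,0,0,0],[-1,0,0,-35,0,0,0],[-1,0,0,-25,0,0,0],[-1,0,0,0,0,0,0]]'
python3 -m creep '[[-1,0,0,-4,0,0,0],[-1,0,0,-3,0,0,0],[-1,0,0,0,0,0,0]]'
python3 -c "
from h import *
st()"
```

```text
t: 5.55
eef_pos: [0.565, 0.2053, 0.0192]
tool_rot: [0.327, 0.55, 0.726, -0.251]
contact_force: [-0.5, -0.2, -0.8]
gripper_width: 0.485
grasp_force: 40.7
t: 5.92
eef_pos: [0.5653, 0.2072, 0.0128]
tool_rot: [0.328, 0.55, 0.727, -0.249]
contact_force: [-0.0, 0.1, 0.5]
gripper_width: 0.485
grasp_force: 40.7
q [-1.01  0.91  0.28  1.73  0.57  1.08 -0.93] p [565.3 207.2  12.8] ty [ 0.963  0.271 -0.002] tz [ 0.202 -0.723 -0.66 ]
```

```bash
python3 -m creep '[[-1,0,0,-1.5,0,0,0],[-1,0,0,0,0,0,0],[1,0,0,0,0,0,0],[1,0,0,0,0,0,0],[1,0,0,0,0,0,0]]'
python3 -m creep '[[1,0,0,10,0,0,0],[1,0,20,50,0,0,0],[1,0,0,60,0,0,0],[1,0,0,60,0.168,0.047,0],[1,0,0,60,0.168,0.047,0]]'
python3 -m creep '[[1,0,0,0,0.168,0.047,0],[1,0,0,0,0.168,0.047,0],[1,0,-15,0,0.168,0.047,0],[1,0,-30,0,0.168,0.047,0],[1,0,-30,0,0.168,0.047,0]]'
python3 -m creep '[[1,0,0,0,0.168,0.047,0],[1,0,0,0,0.168,0.047,0],[1,0,0,0,0,0,0],[1,0,0,0,0,0,0]]'
python3 - <<'E'
from h import *
st()
im,d,P,p=cloud('wrist');cv2.imwrite('pics/w3.png',im[:,:,::-1])
m=(P[...,2]>.046)&(P[...,2]<.06)&(np.hypot(P[...,0]-.565,P[...,1]-.21)<.08)
pts=P[m];print(m.sum());print(cv2.minAreaRect((pts[:,:2]*1000).astype(np.float32)),np.percentile(pts[:,2],[5,50,95]))
E
```

```text
t: 6.55
eef_pos: [0.565, 0.207, 0.0108]
tool_rot: [0.328, 0.55, 0.727, -0.25]
contact_force: [0.0, -1.3, 0.1]
gripper_width: 1.0
grasp_force: 0.0
t: 7.18
eef_pos: [0.5648, 0.2278, 0.2536]
tool_rot: [0.196, 0.584, 0.774, -0.148]
contact_force: [1.1, 1.1, -0.6]
gripper_width: 0.996
grasp_force: 0.0
t: 7.8
eef_pos: [0.5653, 0.151, 0.2528]
tool_rot: [-0.148, 0.592, 0.784, 0.115]
contact_force: [0.5, 0.1, -1.6]
gripper_width: 0.999
grasp_force: 0.0
t: 8.3
eef_pos: [0.5648, 0.153, 0.2515]
tool_rot: [-0.28, 0.564, 0.747, 0.212]
contact_force: [-0.4, 1.0, 0.7]
gripper_width: 1.003
grasp_force: 0.0
q [-0.03  0.46  0.02  1.74 -0.74  1.27  0.61] p [564.8 153.  251.5] ty [0.962 0.274 0.002] tz [-0.178  0.633 -0.753]
1428
((564.216064453125, 212.71945190429688), (41.32172775268555, 50.170066833496094), 15.746280670166016) [0.05326354 0.05482574 0.05612543]
```

View pics/w3.png

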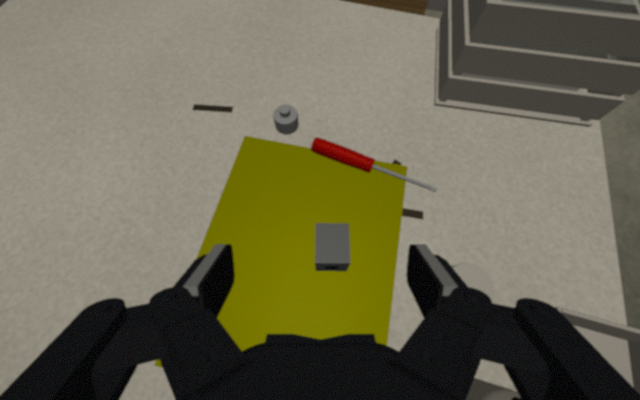

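The wrist view shows the shell lying on its side at about (332,245), closed face towards the robot's -y and mouth away, as planned. The measured centre is (564, 213) mm with the top at 54 mm. Next is the second 90° turn.

```bash
python3 -m creep '[[1,-1,17,-45,0,0,0],[1,-1,17,-45,0,0,0],[1,-1,17,-45,0,0,0],[1,0,17,-45,0,0,0],[1,0,0,0,0,0,0]]'
python3 -m creep '[[1,0,0,-28,0,0,0],[1,0,0,-26,0,0,0],[1,0,0,0,0,0,0]]'
```

```text
t: 8.98
eef_pos: [0.5589, 0.2236, 0.0695]
tool_rot: [-0.283, 0.562, 0.748, 0.211]
contact_force: [-0.1, -0.4, 0.4]
gripper_width: 0.999
grasp_force: 0.0
t: 9.35
eef_pos: [0.5622, 0.2201, 0.0179]
tool_rot: [-0.28, 0.564, 0.747, 0.213]
contact_force: [0.3, -0.2, 0.5]
gripper_width: 1.005
grasp_force: 0.0
```

```bash
python3 -m creep '[[-1,0,0,0,0,0,0],[-1,0,0,0,0,0,0],[-1,0,0,0,0,0,0],[-1,0,0,0,0,0,0],[-1,0,0,0,0,0,0]]' 40
python3 -m creep '[[-1,0,0,30,0,0,0],[-1,0,0,40,0,0,0],[-1,0,0,40,0,0,0],[-1,0,0,30,-0.168,-0.047,0],[-1,0,0,0,-0.168,-0.047,0]]'
python3 -m creep '[[-1,0,0,0,-0.168,-0.047,0],[-1,0,0,0,-0.168,-0.047,0],[-1,0,0,0,-0.168,-0.047,0],[-1,0,0,0,-0.168,-0.047,0],[-1,0,0,0,-0.168,-0.047,0]]'
python3 -m creep '[[-1,0,0,0,-0.168,-0.047,0],[-1,0,0,0,-0.168,-0.047,0],[-1,0,0,0,0,0,0],[-1,0,0,0,0,0,0]]'
```

```text
t: 9.98
eef_pos: [0.5629, 0.22, 0.0184]
tool_rot: [-0.28, 0.564, 0.747, 0.214]
contact_force: [-0.4, -1.8, 6.7]
gripper_width: 0.481
grasp_force: 41.0
t: 10.6
eef_pos: [0.5645, 0.2191, 0.1603]
tool_rot: [-0.143, 0.594, 0.784, 0.113]
contact_force: [-0.0, 0.8, -1.9]
gripper_width: 0.492
grasp_force: 40.6
t: 11.22
eef_pos: [0.5621, 0.2209, 0.1581]
tool_rot: [0.2, 0.584, 0.772, -0.151]
contact_force: [-0.0, -1.4, -2.0]
gripper_width: 0.486
grasp_force: 40.6
t: 11.72
eef_pos: [0.5625, 0.2188, 0.1576]
tool_rot: [0.327, 0.551, 0.726, -0.249]
contact_force: [0.2, -0.0, -0.3]
gripper_width: 0.489
grasp_force: 40.6
```

Lower it to TCP z of about 17 mm, release, and retract to vertical for a look.

```bash
python3 -m creep '[[-1,0,0,-40,0,0,0],[-1,0,0,-40,0,0,0],[-1,0,0,-35,0,0,0],[-1,0,0,-18,0,0,0],[-1,0,0,0,0,0,0]]'
python3 -m creep '[[-1,0,0,-4,0,0,0],[-1,0,0,-3,0,0,0],[-1,0,0,-1,0,0,0],[-1,0,0,0,0,0,0]]'
```

```text
t: 12.35
eef_pos: [0.5625, 0.2188, 0.0244]
tool_rot: [0.328, 0.55, 0.726, -0.25]
contact_force: [1.1, -0.6, -1.7]
gripper_width: 0.489
grasp_force: 40.7
t: 12.85
eef_pos: [0.5623, 0.2204, 0.0168]
tool_rot: [0.328, 0.55, 0.726, -0.25]
contact_force: [-2.2, 1.9, 6.2]
gripper_width: 0.487
grasp_force: 41.2
```

```bash
python3 -m creep '[[1,0,0,0,0,0,0],[1,0,0,0,0,0,0],[1,0,0,0,0,0,0],[1,0,5,10,0,0,0],[1,0,20,50,0,0,0]]'
python3 -m creep '[[1,0,0,60,0.164,0.046,0],[1,0,0,50,0.164,0.046,0],[1,0,-20,0,0.164,0.046,0],[1,0,-40,0,0.164,0.046,0],[1,0,-40,0,0.164,0.046,0]]'
python3 -m creep '[[1,0,0,0,0,0,0],[1,0,0,0,0,0,0]]'
python3 - <<'E'
from h import *
st()
im,d,P,p=cloud('wrist');cv2.imwrite('pics/w4.png',im[:,:,::-1])
m=(P[...,2]>.044)&(P[...,2]<.056)&(np.hypot(P[...,0]-.565,P[...,1]-.215)<.08)
pts=P[m];print(m.sum());print(cv2.minAreaRect((pts[:,:2]*1000).astype(np.float32)),np.percentile(pts[:,2],[5,50,95]))
E
```

```text
t: 13.48
eef_pos: [0.5605, 0.2434, 0.0749]
tool_rot: [0.328, 0.549, 0.726, -0.253]
contact_force: [-0.4, 0.6, 0.4]
gripper_width: 1.005
grasp_force: 0.0
t: 14.1
eef_pos: [0.5626, 0.1444, 0.188]
tool_rot: [-0.002, 0.603, 0.798, 0.004]
contact_force: [1.3, 0.1, -1.5]
gripper_width: 0.998
grasp_force: 0.0
t: 14.35
eef_pos: [0.5623, 0.1443, 0.1865]
tool_rot: [-0.001, 0.604, 0.797, 0.0]
contact_force: [0.9, 1.6, -0.4]
gripper_width: 0.997
grasp_force: 0.0
q [-0.6   0.38  0.3   1.85 -0.14  0.94  0.04] p [562.3 144.3 186.5] ty [ 0.963  0.271 -0.   ] tz [-0.001  0.001 -1.   ]
2922
((559.7416381835938, 230.21322631835938), (42.02741622924805, 53.104068756103516), 15.609347343444824) [0.04954509 0.05072182 0.05195002]
```

View pics/w4.png

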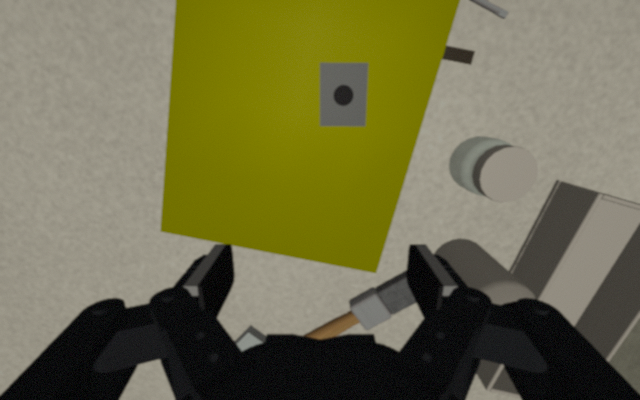

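The wrist view shows the shell standing mouth down, with its closed face and dark dot at (344,95). The measured centre is (559.7, 230.2) mm, yaw 15.6°, top at 50 mm. Next is a vertical regrasp.

```bash
python3 -m creep '[[1,-1,43,0,0,0,0],[1,-1,43,0,0,0,0],[1,0,0,-40,0,0,0],[1,0,0,-40,0,0,0],[1,0,0,0,0,0,0]]'
python3 -m creep '[[1,0,0,-40,0,0,0],[1,0,0,-35,0,0,0],[1,0,0,-12,0,0,0],[1,0,0,0,0,0,0],[1,0,0,0,0,0,0]]'
```

```text
t: 15.02
eef_pos: [0.5564, 0.2333, 0.1027]
tool_rot: [-0.002, 0.601, 0.799, -0.003]
contact_force: [-0.4, 0.6, 0.4]
gripper_width: 1.002
grasp_force: 0.0
t: 15.65
eef_pos: [0.5612, 0.2318, 0.0206]
tool_rot: [-0.0, 0.603, 0.798, 0.001]
contact_force: [0.3, 0.9, 0.0]
gripper_width: 0.996
grasp_force: 0.0
```

```bash
python3 -m creep '[[1,-1.5,-1.5,-6,0,0,0],[1,0,0,0,0,0,0],[-1,0,0,0,0,0,0],[-1,0,0,0,0,0,0],[-1,0,0,0,0,0,0]]' 40
python3 -m creep '[[-1,0,0,0,0,0,0],[-1,0,0,0,0,0,0]]'
python3 -m creep '[[-1,0,0,30,0,0,0],[-1,0,0,50,0,0,0],[-1,0,0,50,0,0,0],[-1,0,-30,40,0,0,0],[-1,0,-50,0,0,0,0]]'
python3 -m creep '[[-1,0,-60,0,0,0,-0.16],[-1,0,-60,0,0,0,-0.16],[-1,0,-60,0,0,0,-0.16],[-1,0,-60,0,0,0,-0.16],[-1,0,-50,0,0,0,0]]'
python3 -m creep '[[-1,0,-60,0,0,0,0],[-1,0,-60,0,0,0,0],[-1,0,-60,0,0,0,0],[-1,0,-50,0,0,0,0],[-1,0,0,0,0,0,0]]'
python3 -m creep '[[-1,0,-40,0,0,0,0],[-1,0,0,0,0,0,0]]'
python3 - <<'E'
from h import *
st()
im,d,P,p=cloud('wrist');cv2.imwrite('pics/w5.png',im[:,:,::-1]);np.savez('w5.npz',P=P,im=im,d=d)
near=np.hypot(P[...,0]-.557,P[...,1]+.312)<.085
m=(P[...,2]>.0105)&(P[...,2]<.02)&near
k,l,s,c=cv2.connectedComponentsWithStats(m.astype(np.uint8));i=1+np.argmax(s[1:,4])
pts=P[l==i];print(len(pts),cv2.minAreaRect((pts[:,:2]*1000).astype(np.float32)),np.percentile(pts[:,2],[5,50,95]))
g=cv2.cvtColor(im,cv2.COLOR_RGB2GRAY)
# pocket: hole inside
h=((l!=i)&near).astype(np.uint8);k,l2,s,c=cv2.connectedComponentsWithStats(h,connectivity=4)
for j in range(1,k):
    if s[j,4]>200:
        q=P[l2==j];print(s[j],cv2.minAreaRect((q[:,:2]*1000).astype(np.float32)),np.median(q[:,2]))
E
```

```text
t: 16.27
eef_pos: [0.5588, 0.2296, 0.0131]
tool_rot: [-0.001, 0.603, 0.798, 0.0]
contact_force: [0.1, 0.1, -0.3]
gripper_width: 0.482
grasp_force: 40.7
t: 16.52
eef_pos: [0.5588, 0.2296, 0.013]
tool_rot: [-0.001, 0.603, 0.798, 0.0]
contact_force: [1.2, -0.4, 2.9]
gripper_width: 0.481
grasp_force: 40.9
t: 17.15
eef_pos: [0.5603, 0.1513, 0.1861]
tool_rot: [0.0, 0.602, 0.799, 0.003]
contact_force: [0.9, -1.0, -2.5]
gripper_width: 0.489
grasp_force: 40.8
t: 17.77
eef_pos: [0.5577, -0.1429, 0.1825]
tool_rot: [-0.001, 0.824, 0.566, -0.0]
contact_force: [0.8, -0.5, -0.7]
gripper_width: 0.487
grasp_force: 40.8
t: 18.4
eef_pos: [0.5558, -0.376, 0.1825]
tool_rot: [-0.0, 0.825, 0.564, -0.001]
contact_force: [0.5, 0.1, -0.6]
gripper_width: 0.492
grasp_force: 40.9
t: 18.65
eef_pos: [0.557, -0.4129, 0.1824]
tool_rot: [-0.001, 0.824, 0.566, -0.001]
contact_force: [-0.4, -0.1, -0.8]
gripper_width: 0.486
grasp_force: 41.0
q [ 0.2   0.6   0.53  1.58 -0.33  1.06  0.45] p [ 557.  -412.9  182.4] ty [ 0.933 -0.359 -0.002] tz [-0.002  0.    -1.   ]
6734 ((556.2345581054688, -311.8922119140625), (99.85985565185547, 86.005126953125), 69.0872802734375) [0.01330615 0.01468437 0.01590389]
[  204     0   165   166 12869] ((555.6468505859375, -315.455078125), (161.7734375, 169.87515258789062), 68.81079864501953) 0.0007389693392829688
[ 261   54   46   60 2612] ((562.8349609375, -314.45355224609375), (55.89669418334961, 58.91375732421875), 68.98147583007812) 0.006721631765172903
[  182   195   181   205 12366] ((567.4238891601562, -380.8567199707031), (71.53715515136719, 37.33406066894531), 39.49549865722656) 0.23813636477350936
[  47  278  160  122 6026] ((547.2271728515625, -368.94927978515625), (86.13414764404297, 17.122997283935547), 23.85414695739746) 0.2605458235814767
```

View pics/w5.png

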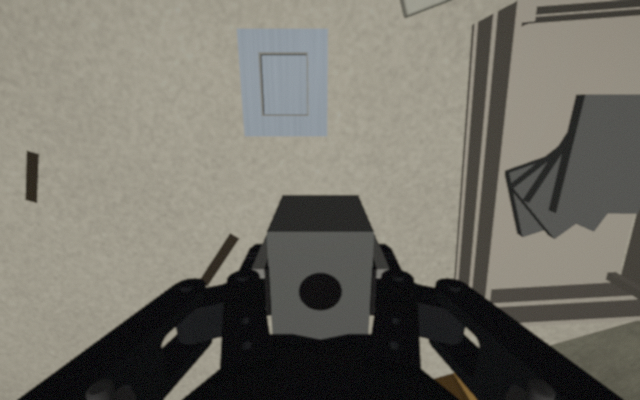

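The wrist view shows the empty stand at (284,83) with its pocket at (284,84), and the shell held squarely in the jaws at (320,285). The stand centre is (556.2, -311.9) mm and its x axis -20.9°. The tool is already aligned with it.

```bash
python3 -m creep '[[-1,0,50,0,0,0,0],[-1,-1,50.7,0,0,0,0],[-1,0,0,-50,0,0,0],[-1,0,0,-50,0,0,0],[-1,0,0,0,0,0,0]]'
python3 -m creep '[[-1,0,0,-35,0,0,0],[-1,0,0,0,0,0,0],[-1,0,0,0,0,0,0],[-1,0,0,0,0,0,0]]'
python3 -c "
from h import *
st()"
```

```text
t: 19.32
eef_pos: [0.5551, -0.3059, 0.0793]
tool_rot: [-0.005, 0.823, 0.568, -0.001]
contact_force: [-0.6, -0.7, -0.3]
gripper_width: 0.488
grasp_force: 41.0
t: 19.82
eef_pos: [0.5586, -0.3103, 0.0498]
tool_rot: [0.0, 0.823, 0.567, 0.001]
contact_force: [0.2, -0.3, -0.2]
gripper_width: 0.491
grasp_force: 41.1
q [ 0.09  0.67  0.45  1.8  -0.41  0.76  0.39] p [ 558.6 -310.3   49.8] ty [ 0.934 -0.356  0.002] tz [ 0.002  0.001 -1.   ]
```

```bash
python3 -m creep '[[-1,-2.5,-2,-8,0,0,0],[-1,0,0,-5,0,0,0],[-1,0,0,0,0,0,0],[-1,0,0,0,0,0,0]]'
python3 -c "
from h import *
st()"
```

```text
t: 20.32
eef_pos: [0.555, -0.3118, 0.0347]
tool_rot: [-0.001, 0.823, 0.567, 0.0]
contact_force: [0.5, -0.1, -1.0]
gripper_width: 0.487
grasp_force: 41.1
q [ 0.1   0.69  0.44  1.81 -0.42  0.73  0.4 ] p [ 555.  -311.8   34.7] ty [ 0.934 -0.356 -0.001] tz [-0.     0.002 -1.   ]
```

```bash
python3 -m creep '[[-1,1,-0.4,-3,0,0,0],[-1,0,0,-3,0,0,0],[-1,0,0,-3,0,0,0],[-1,0,0,0,0,0,0]]' 25
python3 -m creep '[[-1,0,0,-2,0,0,0],[-1,0,0,-2,0,0,0],[-1,0,0,0,0,0,0]]'
```

```text
t: 20.82
eef_pos: [0.5558, -0.3121, 0.0254]
tool_rot: [-0.001, 0.823, 0.567, 0.0]
contact_force: [0.1, -0.3, -0.7]
gripper_width: 0.484
grasp_force: 41.1
t: 21.2
eef_pos: [0.5559, -0.3122, 0.0216]
tool_rot: [-0.001, 0.823, 0.567, 0.0]
contact_force: [0.5, 0.5, -1.0]
gripper_width: 0.487
grasp_force: 41.1
```

```bash
python3 -m creep '[[-1,0,0,-1.5,0,0,0],[-1,0,0,-1,0,0,0],[-1,0,0,0,0,0,0]]'
python3 -m creep '[[-1,0,0,-1,0,0,0],[-1,0,0,0,0,0,0],[-1,0,0,0,0,0,0]]'
```

```text
t: 21.58
eef_pos: [0.556, -0.3121, 0.0192]
tool_rot: [-0.001, 0.823, 0.567, 0.0]
contact_force: [-0.8, -0.3, -1.3]
gripper_width: 0.482
grasp_force: 41.1
t: 21.95
eef_pos: [0.5561, -0.3122, 0.0191]
tool_rot: [-0.001, 0.823, 0.567, 0.001]
contact_force: [-1.6, 1.3, 5.9]
gripper_width: 0.487
grasp_force: 41.9
```

On the pocket floor: z is 19 mm as predicted, with 6 N of contact. I'll release, rise, and check.

```bash
python3 -m creep '[[0.9,0,0,0,0,0,0],[0.9,0,0,0,0,0,0],[0.9,0,0,0,0,0,0],[0.9,0,0,10,0,0,0],[0.9,0,0,30,0,0,0]]'
python3 -m creep '[[1,0,0,50,0,0,0],[1,0,0,50,0,0,0],[1,0,-50,20,0,0,0],[1,0,-50,0,0,0,0],[1,0,0,0,0,0,0]]'
python3 -m creep '[[1,0,0,0,0,0,0],[1,0,0,0,0,0,0]]'
python3 - <<'E'
from h import *
st()
for n in('wrist','scene'):
    im,d,P,p=cloud(n);cv2.imwrite(f'pics/{n}6.png',im[:,:,::-1])
    for nm,c in(('shell',(.556,-.312)),('done',(.545,-.144))):
        m=(P[...,2]>.046)&(P[...,2]<.066)&(np.hypot(P[...,0]-c[0],P[...,1]-c[1])<.06)
        pts=P[m]
        if len(pts)<50: continue
        A=np.c_[pts[:,:2]-pts[:,:2].mean(0),np.ones(len(pts))];s=np.linalg.lstsq(A,pts[:,2],rcond=None)[0]
        print(n,nm,len(pts),cv2.minAreaRect((pts[:,:2]*1000).astype(np.float32)),np.median(pts[:,2]),'tilt deg',np.degrees(np.hypot(*s[:2])))
E
```

```text
t: 22.58
eef_pos: [0.555, -0.3116, 0.0579]
tool_rot: [-0.002, 0.823, 0.567, -0.0]
contact_force: [-0.3, -0.6, -0.4]
gripper_width: 0.948
grasp_force: 0.0
t: 23.2
eef_pos: [0.5537, -0.4176, 0.1797]
tool_rot: [0.001, 0.825, 0.565, -0.001]
contact_force: [-0.3, 0.3, -0.1]
gripper_width: 0.996
grasp_force: 0.0
t: 23.45
eef_pos: [0.5566, -0.4103, 0.1781]
tool_rot: [-0.001, 0.823, 0.568, 0.001]
contact_force: [-1.1, 0.2, 0.3]
gripper_width: 0.994
grasp_force: 0.0
q [ 0.19  0.6   0.53  1.59 -0.34  1.05  0.46] p [ 556.6 -410.3  178.1] ty [ 0.935 -0.354 -0.002] tz [-0.     0.003 -1.   ]
wrist shell 3425 ((555.6710205078125, -311.7049865722656), (53.27947235107422, 42.330047607421875), 69.27203369140625) 0.056773019411405945 tilt deg 0.7426586859597039
scene shell 382 ((557.2368774414062, -312.1868896484375), (54.333797454833984, 45.494476318359375), 69.13011169433594) 0.0551085917300721 tilt deg 2.945644619580894
scene done 335 ((546.90087890625, -144.9942626953125), (53.85971450805664, 46.081085205078125), 63.31637191772461) 0.05504647086911807 tilt deg 2.7220630476471106
```

View pics/wrist6.png

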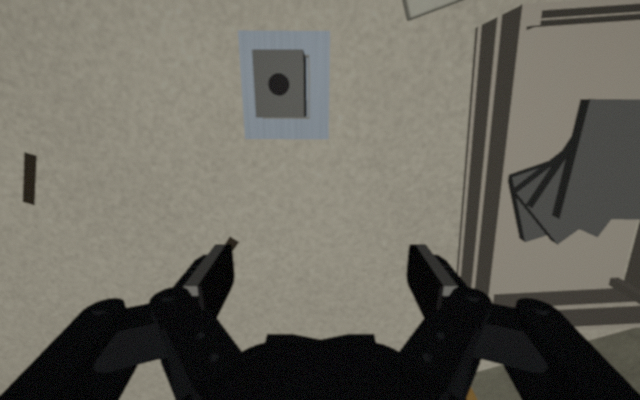

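The wrist view shows the shell seated in the stand at (279,84), closed face up. Its top is at 56 mm, it is level, and its centre is within 1 mm of the pocket's. The gripper is clear of it.

```bash
python3 -c "
from station import *
print(hand_in())"
```

```text
the job is handed in; nothing more can be done
None
```

The shell is open side down in the empty stand's pocket, fully home and level, and released. The job was handed in at about 23.6 s of the 67 s allowed; no verdict came back.

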